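# Lower the presser foot onto the lens blank

### The job

Two small lens-holding stands are on the bench with their presser feet raised: a clear lens blank lies on the seat of one, a brass ring gauge on the other. Clamp the lens: swing the small lever on the head of its stand fully down, so that the foot comes down on the lens without the lens being shifted. Leave the other stand's lever up.

Things in the scene. Friction and masses are not known exactly. Their poses are not given: they have to be found in the camera images.
- lens_center (a point): Centre of the clear round lens blank, 53 mm across, 7 mm thick, lying loose on the seat (36 mm high, black rubber top) of one stand, some 65 mm behind that stand's lever bar. A brass ring gauge, 32 mm across, lies on the other; which has which varies. Stands: alike, grey, fixed, base 120 x 100 mm, head 30 mm wide over the seat, its top 124 mm high, column behind it 138 mm high.
- grip_a (a point): Centre of the level black bar (40 mm long, 14 mm thick) ending the lever of stand A, the one on the robot's left. The lever, 70 mm from pivot axis to bar, sits on the head's left side and points at the robot, free air below and 29 mm or more to the head behind. Site y: along the bar, level, to the stand's left (= world y when it faces the robot squarely; turned up to 0.3 rad); up x y points from pivot to bar.
- grip_b (a point): The same point on stand B, to the robot's right. Both levers: pivot axis level, 105 mm high; bar centre 139 mm high when up (may start 8 mm lower), 71 mm at the lower stop (0.5 rad above to 0.5 rad below level). A push of 2 to 4 N at the bar moves it; it stays where left. It lowers the sprung rubber-tipped foot 24 mm, which meets the lens in the last quarter of the swing.
Mind the look-alikes: they are no part of the job. What is meant by the part that bears lens_center is not green, pink or red, and is the smaller of those in its own colour.

How it is judged:
At the end, for the whole second after the job is handed in: On the stand that carries the lens, the lever is fully down (bar centre less than 81 mm above the bench, within about 9 degrees of its stop); the lens lies within 12 mm of where it started; the other stand's lever is still up (bar centre more than 115 mm above the bench) (distance of lens_center from where it was at the start of the episode below 0.012 m and ((horizontal distance between lens_center and grip_a below 0.11 m and height (world z) of grip_a below 0.081 m and height (world z) of grip_b above 0.115 m) or (horizontal distance between lens_center and grip_b below 0.11 m and height (world z) of grip_b below 0.081 m and height (world z) of grip_a above 0.115 m))); the robot touches nothing.
It fails at once if the lever of the stand without the lens is lowered (its bar below 115 mm) ((horizontal distance between lens_center and grip_a below 0.11 m and height (world z) of grip_b below 0.115 m) or (horizontal distance between lens_center and grip_b below 0.11 m and height (world z) of grip_a below 0.115 m)).
It fails at once if the lens is shifted more than 20 mm (distance of lens_center from where it was at the start of the episode above 0.02 m).
It also fails if it takes over 32 s, if anything falls off the work surface, if the arm or the gripper's body presses on something with over 40 N, if the wrist force passes 120 N, or if a joint passes its speed limit or range.

### The arm

A 6-joint arm with a two-finger parallel gripper is mounted at the origin on a cart in front of the work surface, level with it; the furniture and walls round the work are solid. World frame = base frame: x ahead of the robot, y to its left, z up, the work surface at z = 0. Lengths are in m, angles in rad, forces in N, time in s.
With the tool pointing down it reaches from about 0.35 to 0.975 m from the base axis. Payload 7.1 kg.
Tool frame: the origin (TCP) lies midway between the tips of the shut fingers; the grasp point (between the pads) lies 19 mm behind it; z points along the fingers, y is the line along which they close (so a half turn about z gives the same grasp; the last joint's range is limited). The gripper opens to 88 mm and grips with 3 to 60 N. Pads are 20 mm wide; open, the fingers measure 115 mm over their backs; the gripper's body (75 mm by 178 mm) begins 61 mm behind the grasp point.
Start: joints at [1.16, 0.423, 1.63, -0, 1.089, -0.019], TCP at [0.239, 0.578, 0.223] pointing down, gripper open.
Joint ranges: [-3, 3], [-0.9, 2.11], [0.09, 2.58], [-1.31, 4.45], [0.11, 2.69], [-2.54, 2.54]. Speed limits (rad/s): [2.39, 2.39, 3.01, 3.14, 3.14, 3.14].

### API

Orientations are given as a unit quaternion [w, x, y, z].
In Python, from station import move_pose, movel, movej, command_gripper, wait, inverse_kinematics, read_camera, camera_info, MotionError, job_done, get_time, get_joint_pos, get_qvel, get_effort, get_tcp_pos, get_ee_rot, get_ft_force, get_ft_torque, get_grip_width, get_finger_force gives the robot as it stands. Calls block until the motion is done:
- move_pose(position, orientation): joint-space move of the TCP to a pose.
- movel(position, frame=None, v=0.15, until_force=None): straight line of the TCP; frame=None keeps the orientation; v is the mean speed in m/s. With until_force (N) it stops when the force on the tool has changed by that much, and returns True; else False.
- movej(angles): joint-space move.
- command_gripper(opening): opening from 0.0 (shut) to 1.0 (fully open); the grip force is fixed at half the most; returns when the fingers have stopped.
- wait(seconds).
- inverse_kinematics(position, orientation): joint angles nearest the present ones, or None.
- read_camera(name): name is "scene" or "top" or "wrist"; returns the picture (384x512x3 uint8, red, green, blue); there is no depth.
- camera_info(name): a dict with "intrinsics" (3x3 intrinsics, pixels), "dist" ([k1, k2, p1, p2, k3] as OpenCV has them; the pictures are not rectified), "T" (4x4, takes a point from camera to world coordinates); the wrist camera has in their place "tool_from_camera" (4x4, takes a point from camera to tool coordinates, whose origin is the TCP and whose axes are the flange's). Camera axes: x right, y up, looking along -z (the intrinsics and any distortion apply to the point x, -y, -z); pixel columns grow to the right and rows downward; lengths in m; the calibration is good to about 2 mm. A picture is of the moment at which its call begins: read the wrist's pose just before it. camera_info takes no time and is no camera call.
A pose or a line that the arm cannot do raises MotionError and nothing moves.
- job_done(): hands the job in; it is judged then, once.
Readings, each from a call of its own:
- get_time(): time.
- get_joint_pos(): joint angles.
- get_qvel(): joint speeds.
- get_effort(): joint torques, N m.
- get_tcp_pos(): TCP position.
- get_ee_rot(): TCP orientation.
- get_ft_force(): force on the tool from outside, world axes, zero at the start.
- get_ft_torque(): the same for the moment, N m.
- get_grip_width(): opening from 0.0 (shut) to 1.0 (fully open).
- get_finger_force(): force on a finger pad.
Only numpy, scipy, OpenCV 4.12 (cv2) and the standard library are available. Lean on these libraries where they do the work, as an engineer would, in place of code of your own. Each camera call takes 0.05 s, during which the arm holds its last target. There are 200 camera calls.

## Working session

There is one attempt and no reset: what is moved stays moved. The work goes in short steps, each a Python script; the robot and the scene stay as the last script left them, time stands still between calls to the robot, and variables do not carry over. Pictures are saved under pics/ and viewed, at most 10 in all, crops included, and the job is handed in when it is done.

```bash
mkdir -p pics; python3 - <<'E'
from station import *
import cv2
for n in("scene","top"):
    im=read_camera(n); cv2.imwrite(f"pics/{n}0.png",im[:,:,::-1]); print(n,camera_info(n))
print(get_time())
E
```

```text
scene {'intrinsics': array([[372.54901492,   0.        , 250.56809746],
       [  0.        , 372.54901492, 185.46247308],
       [  0.        ,   0.        ,   1.        ]]), 'dist': array([-0.0688739,  0.       ,  0.       ,  0.       ,  0.       ]), 'T': array([[ 0.82301005,  0.41039633, -0.39272039,  0.26204536],
       [-0.56794782,  0.60606706, -0.55688239, -0.44333488],
       [ 0.0094724 ,  0.68136449,  0.73188299,  0.72282834],
       [ 0.        ,  0.        ,  0.        ,  1.        ]])}
top {'intrinsics': array([[476.85565334,   0.        , 258.02047469],
       [  0.        , 476.85565334, 198.51315701],
       [  0.        ,   0.        ,   1.        ]]), 'dist': array([-0.08766329,  0.        ,  0.        ,  0.        ,  0.        ]), 'T': array([[ 0.01292295,  0.98297643, -0.18327664,  0.37199027],
       [-0.99977687,  0.01576517,  0.01405924,  0.0314349 ],
       [ 0.01670929,  0.18305406,  0.98296084,  1.35693593],
       [ 0.        ,  0.        ,  0.        ,  1.        ]])}
0.1
```

View pics/scene0.png

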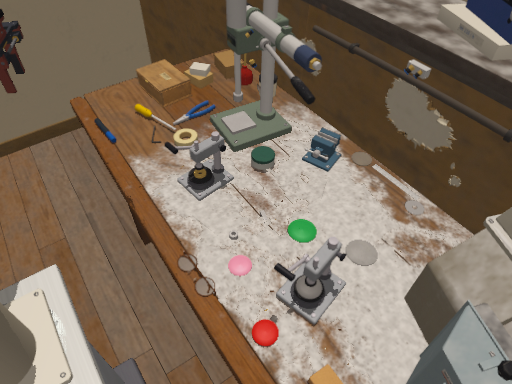

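View pics/top0.png

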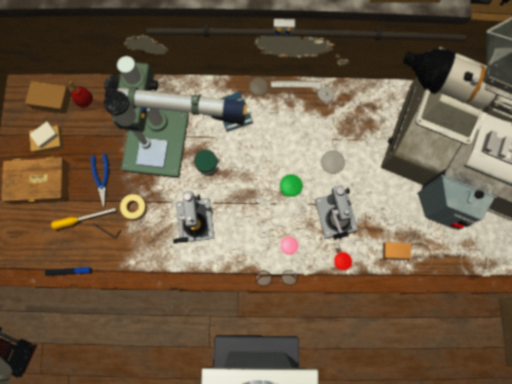

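The scene picture shows stand A near (205,165), with a brass-coloured thing on its seat at (200,176). Stand B is near (312,280), with a greyish disc at (308,287). The possible lenses are: green disc (302,231), pink (240,265), red (265,332), grey disc on the bench (361,252), and the grey disc on stand B. The last one fits, being clear, the smaller of the grey ones, and on a seat. I'll confirm this in an enlarged crop.

```bash
python3 - <<'E'
import cv2,numpy as np
s=cv2.imread("pics/scene0.png");t=cv2.imread("pics/top0.png")
r=lambda i,x,y,w,h:cv2.resize(i[y:y+h,x:x+w],(400,300),interpolation=cv2.INTER_CUBIC)
cv2.imwrite("pics/crop.png",np.vstack([np.hstack([r(s,260,230,120,90),r(s,155,120,120,90)]),np.hstack([r(t,300,175,80,60),r(t,160,185,80,60)])]))
E
```

```text
(no output)
```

View pics/crop.png

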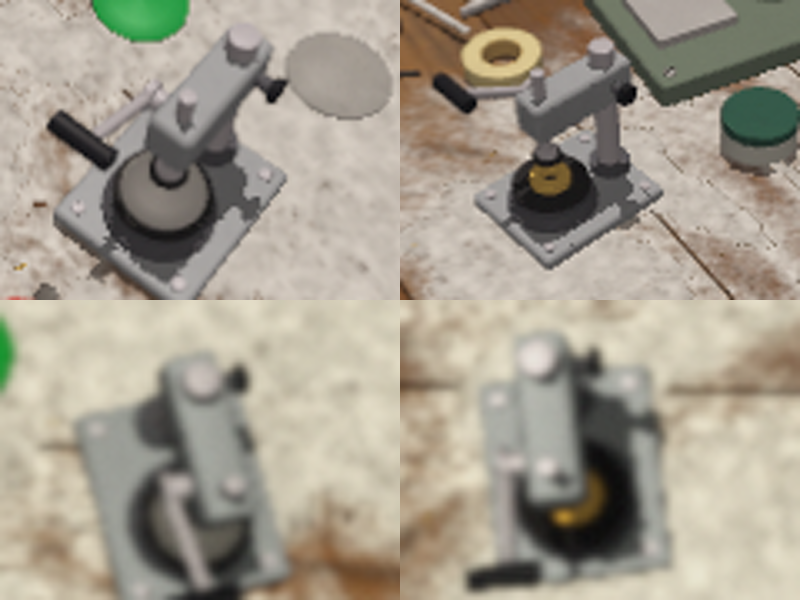

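The crop confirms it: the clear lens lies on stand B, and the brass ring is on stand A. Bar B's centre is at about scene (284.5,271.5). Next I'll enlarge that bar in the top view and intersect the scene ray with its known height.

```bash
cat >h.py <<'E'
import cv2,numpy as np
from station import *
def ray(n,px,T=None):
    c=camera_info(n); T=c["T"] if T is None else T
    u=cv2.undistortPoints(np.float64([[px]]),c["intrinsics"],c["dist"])[0,0]
    return T[:3,3],T[:3,:3]@np.array([u[0],-u[1],-1])
def at_z(n,px,z,T=None):
    o,d=ray(n,px,T); return o+d*(z-o[2])/d[2]
def proj(n,P):
    c=camera_info(n);T=np.linalg.inv(c["T"]);p=T[:3,:3]@P+T[:3,3]
    return cv2.projectPoints(np.float64([[p[0],-p[1],-p[2]]]),np.zeros(3),np.zeros(3),c["intrinsics"],c["dist"])[0].ravel()
E
python3 - <<'E'
from h import *
for p in((284.5,271.5),(276,265.5),(293.5,277)):
    for z in(.131,.139): P=at_z("scene",p,z);print(p,P.round(4),proj("top",P).round(1))
# base screws / lens
print("lens",at_z("scene",(308.5,287),.043), at_z("top",(338,221),.043))
t=cv2.imread("pics/top0.png")
cv2.imwrite("pics/c2.png",cv2.resize(t[180:270,300:400],(800,600)[:1]+(720,))[:600] if 0 else cv2.resize(t[180:255,300:400],(800,600),interpolation=cv2.INTER_CUBIC))
E
```

```text
(284.5, 271.5) [ 0.5102 -0.2008  0.131 ] [340.3 234. ]
(284.5, 271.5) [ 0.5069 -0.2041  0.139 ] [342.1 235. ]
(276, 265.5) [ 0.5051 -0.1823  0.131 ] [333.2 235.9]
(276, 265.5) [ 0.5018 -0.1858  0.139 ] [335.1 236.9]
(293.5, 277) [ 0.5166 -0.2186  0.131 ] [347.  231.7]
(293.5, 277) [ 0.5132 -0.2216  0.139 ] [348.8 232.7]
lens [ 0.56510247 -0.21981449  0.043     ] [ 0.55665752 -0.21165738  0.043     ]
```

View pics/c2.png

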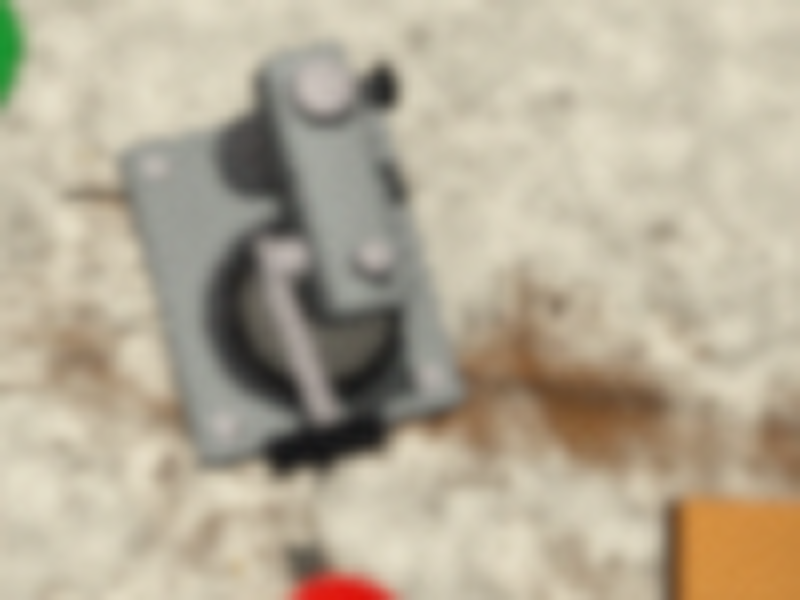

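Top view: bar B's centre is at (341,235.5). That agrees with the scene ray at z≈0.137, giving a bar at about (0.508,-0.203) with yaw about 0.28. I'll move above it with the gripper shut and check with the wrist camera.

```bash
cat >>h.py <<'E'
from scipy.spatial.transform import Rotation as Ro
def quat(yaw,flip):
    c,s=np.cos(yaw),np.sin(yaw); y=np.array([-s,c,0])*flip; z=np.array([0,0,-1.])
    return Ro.from_matrix(np.c_[np.cross(y,z),y,z]).as_quat()[[3,0,1,2]]
E
python3 - <<'E'
from h import *
print(get_ee_rot(),get_joint_pos())
p=get_tcp_pos(); movel([p[0],p[1],.30],v=.2)
P=[.475,-.21,.29]
c=[(abs(j[5]),f) for f in(1,-1) if (j:=inverse_kinematics(P,quat(.28,f))) is not None]; print(c)
f=min(c)[1]
move_pose(P,quat(.28,f)); command_gripper(0)
q=get_ee_rot();t=get_tcp_pos();im=read_camera("wrist")
cv2.imwrite("pics/w0.png",im[:,:,::-1])
T=np.eye(4);T[:3,:3]=Ro.from_quat(np.array(q)[[1,2,3,0]]).as_matrix();T[:3,3]=t
T=T@camera_info("wrist")["tool_from_camera"];np.save("T0.npy",T)
print(f,t,q,get_joint_pos(),get_time(),get_ft_force())
E
```

```text
[-1.30417992e-04  1.94654020e-01  9.80871729e-01 -6.68729842e-04] [ 1.15998639e+00  4.23757934e-01  1.63057863e+00 -3.42937350e-05
  1.08861841e+00 -1.89845037e-02]
[(np.float64(2.2899808625218134), 1), (np.float64(0.8516117910679797), -1)]
-1 [ 0.47499946 -0.20999769  0.28999105] [-6.53973933e-06  9.90215423e-01  1.39547184e-01 -1.70228425e-05] [-4.39199442e-01  1.89881796e-01  1.79418493e+00  1.23240282e-05
  1.15747681e+00  8.51601012e-01] 4.9167 [-0.19372126  0.63643454 -0.5358075 ]
```

View pics/w0.png

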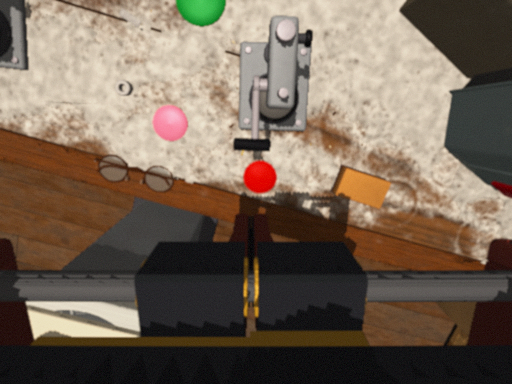

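The wrist picture shows bar B level from (234,144) to (270,145), so yaw 0.28 is right, with its centre at (252,144.5). I'll compute its position, then press down along the arc if it agrees with the earlier measurement.

```bash
python3 - <<'E'
from h import *
T=np.load("T0.npy")
b=at_z("wrist",(252,144.5),.138,T);print("bar",b,"len",np.linalg.norm(at_z("wrist",(234,144),.138,T)-at_z("wrist",(270,145),.138,T)))
assert np.hypot(b[0]-.508,b[1]+.203)<.012
f=np.array([np.cos(.28),np.sin(.28)])       # towards the stand
piv=b[:2]+f*.0615
def tgt(th,dz=0): return [*(piv-f*(.07*np.cos(th)+.004)),.105+.07*np.sin(th)+.007+dz]
q=get_ee_rot()
move_pose(tgt(.5,.03),q)
f0=get_ft_force()
for th in(.4,.2,0,-.2,-.35,-.47):
    hit=movel(tgt(th),v=.06,until_force=30)
    print(th,hit,get_tcp_pos().round(4),(get_ft_force()-f0).round(1))
    if hit: break
print(get_time())
E
```

```text
bar [ 0.50998331 -0.20124089  0.138     ] len 0.03845940391731913
0.4 False [ 0.5034 -0.2032  0.1392] [ 0.4  0.4 -0.3]
0.2 False [ 0.4989 -0.2042  0.1254] [1.  0.7 0. ]
0 False [ 0.4976 -0.2045  0.1114] [ 0.6 -0.3 -1.2]
-0.2 False [ 0.499  -0.2041  0.0975] [-0.3 -0.2 -0.9]
-0.35 False [ 0.5019 -0.2033  0.0875] [ 0.4  0.6 -0.4]
-0.47 False [ 0.5052 -0.2024  0.0799] [ 0.8 -0.5 -1.2]
7.9917
```

The forces are suspiciously small, so I'll look before going on.

```bash
python3 - <<'E'
from h import *
s=read_camera("scene")[:,:,::-1];t=read_camera("top")[:,:,::-1]
r=lambda i,x,y,w,h:cv2.resize(i[y:y+h,x:x+w],(400,400),interpolation=cv2.INTER_CUBIC)
cv2.imwrite("pics/c3.png",np.hstack([r(s,240,210,120,120),r(t,290,170,100,100)]))
E
```

```text
(no output)
```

View pics/c3.png

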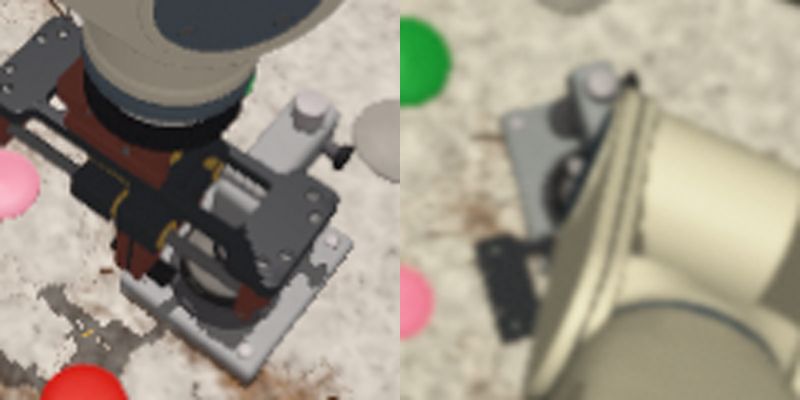

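The bar's right end shows at crop (160,272), just beside the fingers, and it appears to have gone down with them. I'll finish to the stop with a force limit, then retreat upwards and check.

```bash
python3 - <<'E'
from h import *
p=get_tcp_pos();f0=get_ft_force()
print(movel([p[0],p[1],.0765],v=.03,until_force=20),get_tcp_pos(),get_ft_force()-f0)
p=get_tcp_pos()
movel([p[0],p[1],.16],v=.12)
move_pose([.40,-.10,.30],get_ee_rot())
s=read_camera("scene")[:,:,::-1];t=read_camera("top")[:,:,::-1]
r=lambda i,x,y,w,h:cv2.resize(i[y:y+h,x:x+w],(400,400),interpolation=cv2.INTER_CUBIC)
cv2.imwrite("pics/c4.png",np.hstack([r(s,240,210,120,120),r(t,290,170,100,100)]))
for z in(.071,.081,.138):print(z,proj("scene",np.array([.51,-.2012,z])))
print(get_time())
E
```

```text
True [ 0.5059603  -0.20255203  0.07774831] [-3.21517425  1.65499746 13.64321113]
0.071 [282.09799054 287.62384818]
0.081 [282.48455217 285.11805458]
0.138 [284.85072391 269.73499299]
10.075
```

View pics/c4.png

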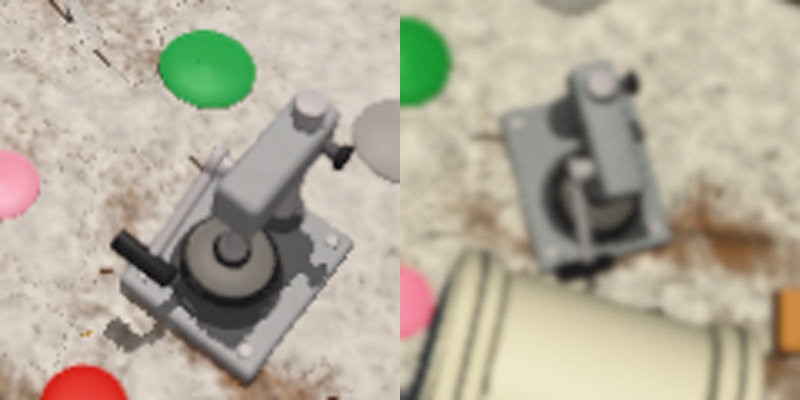

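Bar B's centre is now at scene (283,287.4), which puts its height at about 0.072, at the stop. The foot rests on the lens, the lens is still centred on its seat, and the arm is clear.

```bash
python3 -c "
from station import *
print(job_done(),get_time())"
```

```text
the job is handed in; nothing more can be done
the job is handed in; nothing more can be done
```

I swung the lever on stand B, the stand with the lens, down to its stop. The last pictures show the bar about 72 mm high and the lens still centred under the foot. I never touched stand A's lever, the arm was clear, and I handed the job in at about 10 s; no verdict came back.

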